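# Reset the stop jig by four clicks and load the rail

### The job

Turn the red dial of the stop jig exactly four clicks clockwise (seen from above) from where it stands, and let go of it. Then lay the dark rail on its narrow edge in the jig's channel with its end up against the blue stop, without shifting the stop, and let go. Leave the light spare rail, the glue bottle, the screw jar and the pencil where they are.

Things in the scene. Friction and masses are not known exactly. Their poses are not given: they have to be found in the camera images.
- dial_grip (a point): Grip point of the red dial, on its vertical axis: 10 mm below the top of its red grip bar, 22 mm above the black disc (60 mm diameter) under the bar, 33 mm above the 84 x 84 mm grey gearbox. The bar, 50 mm long and 14 mm thick, lies along this frame's x and turns with the dial; a white line marks the top of its -x end. z is up.
- stop_face (a point): Centre of the lower edge of the blue stop's front face, at the channel floor. The stop (26 mm wide, 30 high, 30 long) is driven by the dial along this frame's y: +y points to the gearbox, -y into the channel where the rail goes; x is across the channel, z up. A push above about 15 N along +y would make the dial skip a click.
- channel (a point): Centre of the channel floor, 12 mm above the table; x across the channel, y along it towards the stop (70 to 100 mm away, as the dial stands) and the dial (axis 185 mm away). 32 mm wide between two aluminium strips 10 mm high and 14 mm wide; open above and at its -y end, 90 mm from this point. The plywood base round it is 130 x 330 mm.
- rail: The dark brown wooden rail, 24 mm wide (x), 140 mm long (y), 45 mm high (z), about 0.1 kg, the same either way round; origin at the centre of its underside. It starts lying on the table on its 24 mm edge.
- spare: The spare rail of light wood, same size and frame as the dark one; not to be moved.
- glue: White glue bottle with brown cap, 64 mm diameter, 170 mm tall, origin at the centre of its underside; a bystander.
- screws: Screw jar, clear with a steel lid, 66 mm diameter, 75 mm tall, origin at the centre of its underside; a bystander.
- pencil: Red pencil, 8 mm thick, 150 mm long, lying along its x; a bystander.
- dial: The dial, origin on its axis 30 mm below the grip point, same axes. Spring detent, 30 degrees (0.524 rad) a click, 11 positions between end stops; about 0.1 N m carries it over, and let go within half a click it snaps home. Starts in one of the 4 positions nearest its anticlockwise end. Each click clockwise moves the blue stop 3 mm towards the gearbox, anticlockwise brings it back.
Not all that is in view belongs to the job. Of the things that look like the rail, the largest one is meant.

How it is judged:
On the way:
1. The dial has been turned exactly four clicks clockwise (the stop has moved 12 mm, within 1 mm) and let go, the dark rail not yet in the channel (distance of stop_face from where it was at the start of the episode between 0.011 and 0.013 m and contact force between the fingers and dial below 0.1 N and horizontal distance between rail and channel above 0.06 m), for 0.3 s.
At the end, for the whole second after the job is handed in: The stop stands four clicks (12 mm, within 1 mm) from where it started, the dial released; the dark rail lies on the channel floor on its 24 mm edge, along the channel within 4 degrees, its end within 3 mm of the stop face, released and at rest (distance of stop_face from where it was at the start of the episode between 0.011 and 0.013 m and contact force between the fingers and dial below 0.1 N and y of rail in the frame of stop_face between -0.073 and -0.0685 m and x of rail in the frame of stop_face between -0.005 and 0.005 m and z of rail in the frame of stop_face between -0.003 and 0.0025 m and angle between the y axis of rail and the y axis of stop_face, either way round below 0.07 rad and angle between rail's own z axis and vertical below 0.06 rad and linear speed of rail below 0.01 m/s and contact force between the fingers and rail below 0.1 N); the robot touches nothing.
It fails at once if the spare rail, the glue bottle, the screw jar or the pencil is moved by more than 3 cm (distance of any of spare, glue, screws, pencil from where it was at the start of the episode above 0.03 m).
It also fails if it takes over 72 s, if anything falls off the work surface, if the arm or the gripper's body presses on something with over 40 N, if the wrist force passes 120 N, or if a joint passes its speed limit or range.

### The arm

A 6-joint arm with a two-finger parallel gripper is mounted at the origin on the work surface. World frame = base frame: x ahead of the robot, y to its left, z up, the work surface at z = 0. Lengths are in m, angles in rad, forces in N, time in s.
With the tool pointing down it reaches from about 0.3 to 0.875 m from the base axis. Payload 6.4 kg.
Tool frame: the origin (TCP) lies midway between the tips of the shut fingers; the grasp point (between the pads) lies 19 mm behind it; z points along the fingers, y is the direction in which the jaws open and shut (so a half turn about z gives the same grasp; the last joint's range is limited). The gripper opens to 88 mm and grips with 3 to 60 N. Pads are 18 mm wide; open, the fingers measure 123 mm over their backs; the gripper's body (75 mm by 187 mm) begins 45 mm behind the grasp point.
Start: joints at [-1.326, 0.181, 1.607, -0, 1.354, -0.206], TCP at [0.251, -0.518, 0.239] pointing down, gripper open.
Joint ranges: [-2.99, 2.99], [-0.89, 2.07], [0.3, 2.58], [-1.14, 4.28], [0, 2.63], [-3.12, 3.12]. Speed limits (rad/s): [2.57, 2.57, 3.01, 3.14, 3.14, 3.14].

### API

Orientations are given as [roll, pitch, yaw] about the fixed x, y, z axes, in that order (R = Rz(yaw) Ry(pitch) Rx(roll)).
In Python, from rig import bot, vision, spot_in, spot_point gives the robot as it stands. The module is installed in compiled form; this text tells all that it offers.
- The arm moves only by the tool servo_tool, never from a script. Its argument "commands" is a list of rows, each a list of 5 numbers: the finger opening in m, from 0 to 0.0881, then the shift along the tool's x, y, z in m, then the turn about the tool's z in rad. A call has 1 to 20 rows; each row is the pose to reach, as a shift and turn from the pose commanded when the call began, along the tool's axes at that moment; what a row does not reach only later rows make up. A row lasts 1/10 s, in which the tool goes at most 50 mm and 8.59 degrees, less where a joint would pass 70% of its speed; a pose out of reach is approached as far as the arm can. A call with a gripper value outside its range is refused whole. The fingers move at their own pace and stop on an object; "squeeze" is the grip in N (left out, the last holds). Time passes only in rows, so rows that repeat a pose let the fingers close. It gives the time, the measured TCP pose, the force and the opening at its end, in the units of the state.
- bot.get_obs(): the state, without advancing time (a new reading comes with each control period).
- vision.grab_frame(name): name is "side" or "top" or "wrist"; returns the picture (420x560x3 uint8, red, green, blue); there is no depth.
- vision.camera_info(name): a dict with "intrinsics" (3x3 intrinsics, pixels), "eye" and "attitude" of the camera in the world. Camera axes: x right, y down, z forward; pixel columns grow to the right and rows downward; lengths in m; the calibration is good to about 2 mm. A picture is of the moment at which its call begins: read the wrist's pose just before it. camera_info takes no time and is no camera call; for the wrist camera it gives the pose at the moment of the call.
- bot.hand_in(): hands the job in, once; it reports no verdict.
Trained networks look in the newest picture that a camera, given by its name, has taken for a name from the list of things; names that differ only in an ending like _2 or _b are one class to them, and where a whole thing is asked for, a point or a joint stands for the part that bears it (a point fixed in the world has none). Each returns a list of dicts, best first, with "confidence" (0 to 1); they miss things now and then, are a little off and sometimes report something else, mostly with a low value. They report only what shows in the picture. A call takes as long as a camera call. They do not tell look-alikes from the thing itself.
- spot_in(camera, target): "centre" ([x, y, z] in m, in world coordinates, good to about 4 mm: the middle of the surface that is visible of it).
- spot_point(camera, target): "centre" ([x, y, z] in m, in world coordinates, good to about 4 mm: a listed point, or the origin of a listed thing).
The state is a dict: "time": time; "joints": joint angles; "qvel": joint speeds; "effort": joint torques, N m; "ee_pos": TCP position; "eef_rot": TCP orientation; "wrist_force": force on the tool from outside, world axes, zero at the start; "ft_torque": the same for the moment, N m; "finger_gap": finger opening in m.
Only numpy, scipy, OpenCV 4.12 (cv2) and the standard library are available. Lean on these libraries where they do the work, as an engineer would, in place of code of your own. Each camera call takes 0.05 s, during which the arm holds its last target.

## Working session

There is one attempt and no reset: what is moved stays moved. The work goes in short steps, Python scripts to look and compute and a tool call to move; the robot and the scene stay as the last step left them, time stands still between calls to the robot, and variables do not carry over. Pictures are saved under pics/ and viewed, and the job is handed in when it is done.

Besides the shell and the picture viewer there is one more tool, called after "Call:" by a JSON object that holds its "op" and its "data", one argument or row to a line. servo_tool: Moves the arm, as the interface text tells. Its arguments: {"type":"object","properties":{"commands":{"type":"array"},"squeeze":{"type":"number"}},"required":["commands"]}

```bash
mkdir -p pics
cat > h.py <<'E'
import numpy as np, cv2
from rig import bot, vision, spot_in, spot_point
def save(name,fn):
    im=vision.grab_frame(name); cv2.imwrite('pics/'+fn,im[:,:,::-1]); return im
def R(rpy):
    from scipy.spatial.transform import Rotation as Ro
    return Ro.from_euler('xyz',rpy).as_matrix()
E
python3 - <<'E'
from h import *
o=bot.get_obs(); print(o['time'],o['ee_pos'],o['eef_rot'],o['finger_gap'])
for c in ['top','side']:
    save(c,c+'0.png'); i=vision.camera_info(c); print(c,i)
    for t in ['dial_grip','stop_face','channel','rail','spare','glue','screws','pencil']:
        print(t,[(np.round(d['centre'],4).tolist(),round(d['confidence'],2)) for d in spot_point(c,t)])
print(bot.get_obs()['time'])
E
```

```text
0.0 [ 0.25040489 -0.51702968  0.23783225] [-3.13993798e+00 -3.42131234e-04  4.50819274e-01] 0.08808800521370341
top {'intrinsics': array([[502.95503913,   0.        , 292.34149326],
       [  0.        , 502.95503913, 211.26750258],
       [  0.        ,   0.        ,   1.        ]]), 'eye': array([0.38045794, 0.03072533, 1.24205179]), 'attitude': array([-2.97770769,  0.00304753, -1.56423431])}
dial_grip [([0.553, 0.1746, 0.0821], 0.8)]
stop_face [([0.5636, 0.063, 0.0149], 0.75)]
channel [([0.576, -0.0074, 0.0119], 0.82)]
rail [([0.7159, -0.3143, 0.0018], 0.61), ([0.5951, -0.2802, -0.0012], 0.57)]
spare [([0.4653, -0.2855, 0.0016], 0.56), ([0.374, -0.2314, 0.001], 0.47)]
glue [([0.5893, -0.2799, -0.0009], 0.63), ([0.5724, -0.0082, 0.0123], 0.4)]
screws [([0.4753, 0.393, -0.0022], 0.68), ([0.5928, -0.2807, -0.0026], 0.62)]
pencil [([0.3708, -0.2304, -0.0005], 0.59)]
side {'intrinsics': array([[451.88858844,   0.        , 284.62113465],
       [  0.        , 451.88858844, 212.77198187],
       [  0.        ,   0.        ,   1.        ]]), 'eye': array([ 0.47718177, -0.61153879,  0.81161174]), 'attitude': array([-2.41269454, -0.01606874, -0.08199994])}
dial_grip [([0.5577, 0.1767, 0.0863], 0.63)]
stop_face [([0.5651, 0.0645, 0.0083], 0.82)]
channel [([0.5746, -0.0115, 0.0114], 0.8)]
rail [([0.7439, -0.1751, -0.0007], 0.79), ([0.7215, -0.316, -0.0007], 0.77), ([0.5914, -0.2854, 0.0024], 0.67), ([0.372, -0.23, -0.003], 0.36)]
spare [([0.4694, -0.2843, -0.0018], 0.89)]
glue []
screws []
pencil [([0.37, -0.2288, 0.0013], 0.88)]
0.9
```

View pics/top0.png

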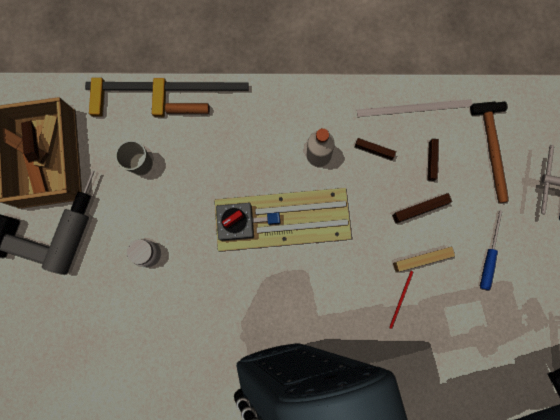

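View pics/side0.png

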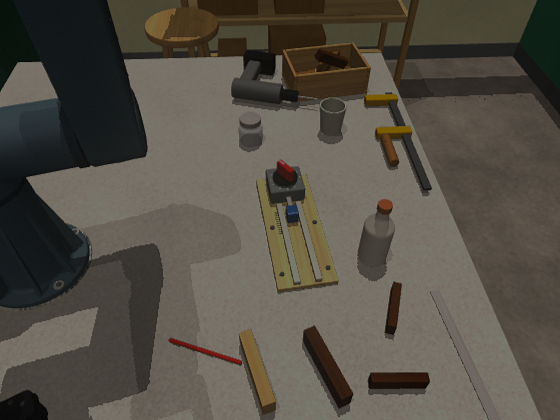

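Run:
```python
import cv2,numpy as np
a=cv2.imread('pics/top0.png')
b=cv2.resize(a[180:260,200:360],None,fx=5,fy=5,interpolation=cv2.INTER_CUBIC)
c=cv2.resize(a[130:280,340:460],None,fx=4,fy=4,interpolation=cv2.INTER_CUBIC)
cv2.imwrite('pics/c1.png',b);cv2.imwrite('pics/c2.png',c)
```

```text
(no output)
```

View pics/c1.png

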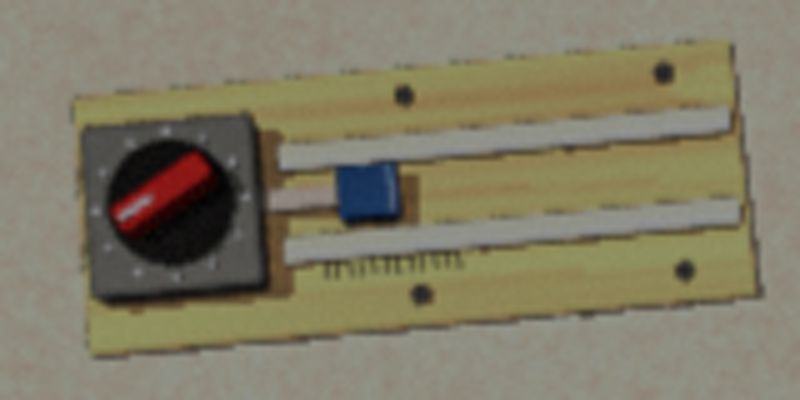

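View pics/c2.png

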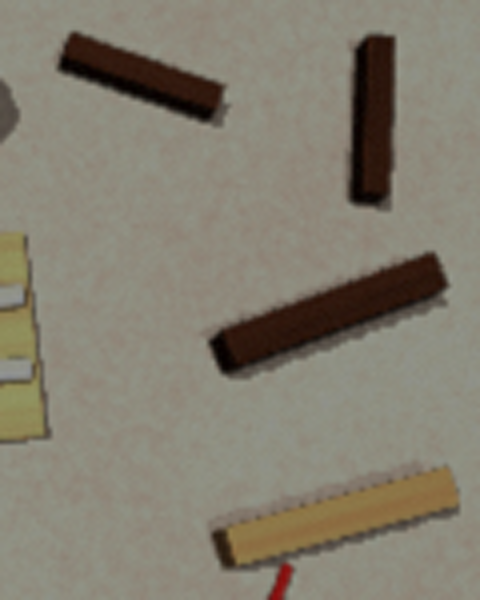

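```bash
cat >> h.py <<'E'
def proj(cam,p,info=None):
    i=info or vision.camera_info(cam); Rm=R(i['attitude']); q=(np.atleast_2d(p)-i['eye'])@Rm; q=q@np.array(i['intrinsics']).T
    return q[:,:2]/q[:,2:]
def back(cam,uv,z,info=None):
    i=info or vision.camera_info(cam); Rm=R(i['attitude']); uv=np.atleast_2d(uv).astype(float)
    d=np.c_[uv,np.ones(len(uv))]@np.linalg.inv(i['intrinsics']).T@Rm.T
    return i['eye']+d*((z-i['eye'][2])/d[:,2:])
E
python3 - <<'E'
from h import *
import sys
T=cv2.imread('pics/top0.png');S=cv2.imread('pics/side0.png')
f=lambda l:np.array(l)/5+[200,180]
c=back('top',f([(75,97),(735,42),(762,296),(92,355)]),0.012); print('base',c.round(4).tolist())
print('len',[np.linalg.norm(c[i]-c[(i+1)%4]).round(4) for i in range(4)])
ctr=c.mean(0); d=(c[0]+c[3]-c[1]-c[2]);d/=np.linalg.norm(d); print('ctr',ctr,'dir yaw of +y',np.degrees(np.arctan2(d[1],d[0])))
# dial bar
def rect(img,box,lo,hi):
    x0,y0,x1,y1=box; h=cv2.cvtColor(img[y0:y1,x0:x1],cv2.COLOR_BGR2HSV); m=lo(h)
    n,l,s,ce=cv2.connectedComponentsWithStats(m.astype(np.uint8)); k=1+np.argmax(s[1:,4]); 
    pts=np.argwhere(l==k)[:,::-1]+[x0,y0]; return pts
red=rect(T,(212,200,258,240),lambda h:(((h[...,0]<10)|(h[...,0]>170))&(h[...,1]>140)&(h[...,2]>60)),0)
w=back('top',red,0.094)[:,:2]; m=w.mean(0);u,s,v=np.linalg.svd(w-m); print('bar',m,np.degrees(np.arctan2(v[0,1],v[0,0])),len(red))
for cam,img,box in(('top',T,(385,185,460,230)),('side',S,(298,320,356,408))):
    p=rect(img,box,lambda h:h[...,2]<75,0); r=cv2.minAreaRect(p.astype(np.float32)); print(cam,len(p),r, p.min(0),p.max(0))
print('side box',[ (n,back('side',uv,0).round(3).tolist()) for n,uv in (('gluebase',(376,250)),('gluefront',(375,266)))])
print(back('top',[(319,160),(305,150),(335,150)],0.0).round(3), back('top',[(322,135)],0.17))
print(spot_in('side','glue'),proj('side',[[.69,-.02,0],[.69,-.02,.17]]))
E
```

```text
base [[0.6126, 0.2286, 0.012], [0.6425, -0.1003, 0.012], [0.5152, -0.1121, 0.012], [0.4842, 0.2162, 0.012]]
len [np.float64(0.3302), np.float64(0.1279), np.float64(0.3297), np.float64(0.1291)]
ctr [0.56363496 0.0580845  0.012     ] dir yaw of +y 95.3011599029316
bar [0.55541254 0.17401783] 125.58138470553997 117
top 679 ((421.6549377441406, 208.071044921875), (11.516940116882324, 60.638023376464844), 69.62356567382812) [392 194] [451 223]
side 1701 ((326.390380859375, 368.5583190917969), (89.11189270019531, 23.34737205505371), 62.02052688598633) [303 326] [352 407]
side box [('gluebase', [[0.746, -0.016, 0.0]]), ('gluefront', [[0.734, -0.059, 0.0]])]
[[ 0.719 -0.031  0.   ]
 [ 0.745  0.005  0.   ]
 [ 0.745 -0.072  0.   ]] [[ 0.72938585 -0.02943148  0.17      ]]
[{'centre': [0.7209, -0.0467, 0.0982], 'confidence': 0.93}] [[351.89359055 252.75434978]
 [362.92898751 200.66059987]]
```

Run:
```python
import cv2
a=cv2.imread('pics/side0.png')
cv2.imwrite('pics/s1.png',cv2.resize(a[150:300,240:410],None,fx=4,fy=4,interpolation=cv2.INTER_CUBIC))
cv2.imwrite('pics/s2.png',cv2.resize(a[300:420,220:370],None,fx=5,fy=5,interpolation=cv2.INTER_CUBIC))
```

```text
(no output)
```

View pics/s1.png

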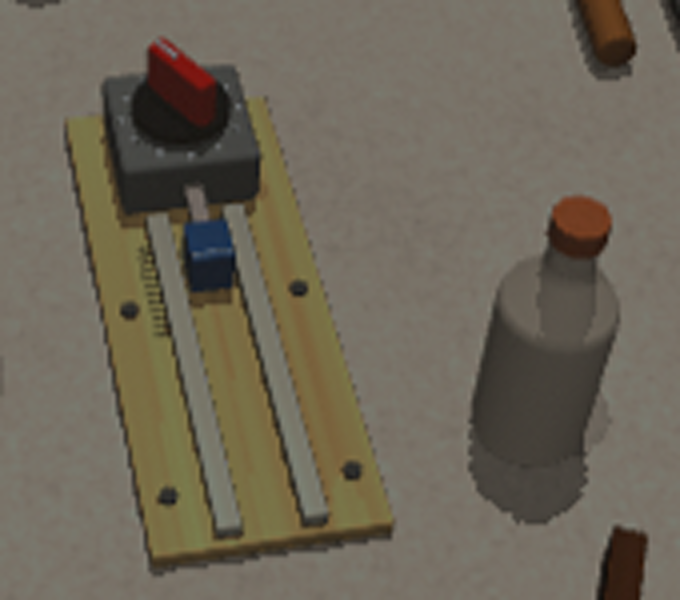

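View pics/s2.png

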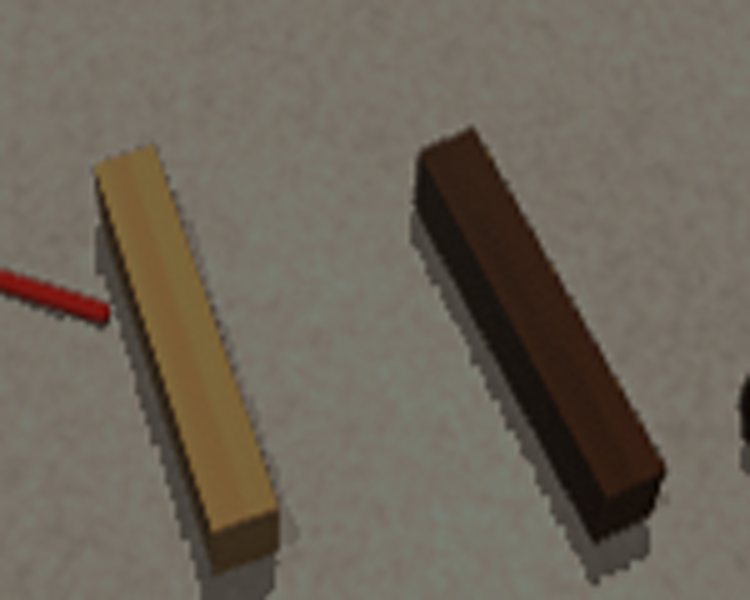

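```bash
cat >> h.py <<'E'
def go(p,yaw):
    o=bot.get_obs(); Rm=R(o['eef_rot']); d=Rm.T@(np.array(p)-o['ee_pos']); dy=(yaw-o['eef_rot'][2]+np.pi)%(2*np.pi)-np.pi
    print('t',o['time'],'pos',o['ee_pos'].round(4),'rpy',o['eef_rot'].round(4),'F',o['wrist_force'].round(1),'gap',round(o['finger_gap'],4))
    print('shift',d.round(4),'turn',round(-dy,4),'j6',o['joints'][5].round(3))
E
python3 - <<'E'
from h import *
go([0.555,0.174,0.18],2.19)
E
```

```text
t 0.95 pos [ 0.2505 -0.5176  0.2387] rpy [3.1415 0.     0.4508] F [-0.1  0.6  0.1] gap 0.0881
shift [ 0.5754 -0.4899  0.0587] turn -1.7392 j6 -0.206
```

Call:
{"op": "servo_tool", "data": {
  "commands": [
    [0.088,0.575,-0.49,0.0,-1.74],
    [0.088,0.575,-0.49,0.0,-1.74],
    [0.088,0.575,-0.49,0.0,-1.74],
    [0.088,0.575,-0.49,0.0,-1.74],
    [0.088,0.575,-0.49,0.0,-1.74],
    [0.088,0.575,-0.49,0.0,-1.74],
    [0.088,0.575,-0.49,0.0,-1.74],
    [0.088,0.575,-0.49,0.0,-1.74],
    [0.088,0.575,-0.49,0.0,-1.74],
    [0.088,0.575,-0.49,0.0,-1.74],
    [0.088,0.575,-0.49,0.0,-1.74],
    [0.088,0.575,-0.49,0.0,-1.74],
    [0.088,0.575,-0.49,0.058,-1.74],
    [0.088,0.575,-0.49,0.058,-1.74],
    [0.088,0.575,-0.49,0.058,-1.74],
    [0.088,0.575,-0.49,0.058,-1.74],
    [0.088,0.575,-0.49,0.058,-1.74],
    [0.088,0.575,-0.49,0.058,-1.74],
    [0.088,0.575,-0.49,0.058,-1.74]
  ]
}}

```text
time: 2.85
ee_pos: [0.5548, 0.1725, 0.1817]
eef_rot: [3.141, 0.001, 2.189]
wrist_force: [0.3, -0.1, 0.3]
finger_gap: 0.088
```

Run:
```python
from h import *
go([0.555,0.174,0.07],2.19)
i=vision.camera_info('wrist'); print(i['eye'],i['attitude']); save('wrist','w1.png'); 
for t in ['dial_grip','stop_face']: print(t,spot_point('wrist',t)[:2])
```

```text
t 2.85 pos [0.5548 0.1725 0.1817] rpy [3.1408e+00 1.0000e-03 2.1893e+00] F [ 0.3 -0.1  0.3] gap 0.088
shift [0.0012 0.0009 0.1117] turn -0.0007 j6 -0.521
[0.51608185 0.22761239 0.32708408] [ 2.87369627e+00 -1.44514700e-04  6.17654627e-01]
dial_grip [{'centre': [0.5517, 0.1744, 0.0839], 'confidence': 0.61}]
stop_face [{'centre': [0.5625, 0.065, 0.0129], 'confidence': 0.66}]
```

View pics/w1.png

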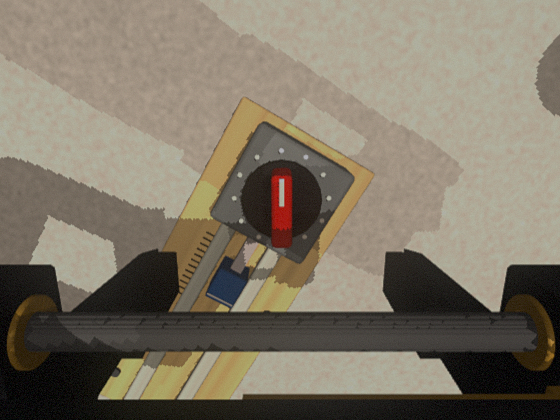

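Run:
```python
from h import *
W=cv2.imread('pics/w1.png'); h=cv2.cvtColor(W,cv2.COLOR_BGR2HSV)
m=(((h[...,0]<10)|(h[...,0]>170))&(h[...,1]>170)&(h[...,2]>130)).astype(np.uint8)
m[:150]=0;m[260:]=0
m=cv2.morphologyEx(m,cv2.MORPH_CLOSE,np.ones((9,9)))
n,l,s,c=cv2.connectedComponentsWithStats(m);k=1+np.argmax(s[1:,4]);p=np.argwhere(l==k)[:,::-1];print(s[k])
r=cv2.boxPoints(cv2.minAreaRect(p.astype(np.float32)));print(r)
w=back('wrist',r,0.094);print(w.round(4),w.mean(0));
q=back('wrist',p,0.094)[:,:2];q=q-q.mean(0);v=np.linalg.svd(q,full_matrices=False)[2][0];print(np.degrees(np.arctan2(v[1],v[0])))
b=cv2.inRange(h,(95,60,20),(130,255,255)); b[:240]=0;b[312:]=0
n,l,s,c=cv2.connectedComponentsWithStats(b);k=1+np.argmax(s[1:,4]);print('blue',s[k],c[k])
cv2.imwrite('pics/w1c.png',cv2.resize(W[150:310,170:330],None,fx=3.7,fy=3.7,interpolation=cv2.INTER_CUBIC))
```

```text
[272 176  20  54 994]
[[272. 176.]
 [291. 176.]
 [291. 229.]
 [272. 229.]]
[[0.5364 0.1901 0.094 ]
 [0.5462 0.1971 0.094 ]
 [0.5669 0.1684 0.094 ]
 [0.5567 0.1611 0.094 ]] [0.55153793 0.17918807 0.094     ]
-54.74115863735098
blue [207 263  40  42 872] [226.37844037 285.30963303]
```

View pics/w1c.png

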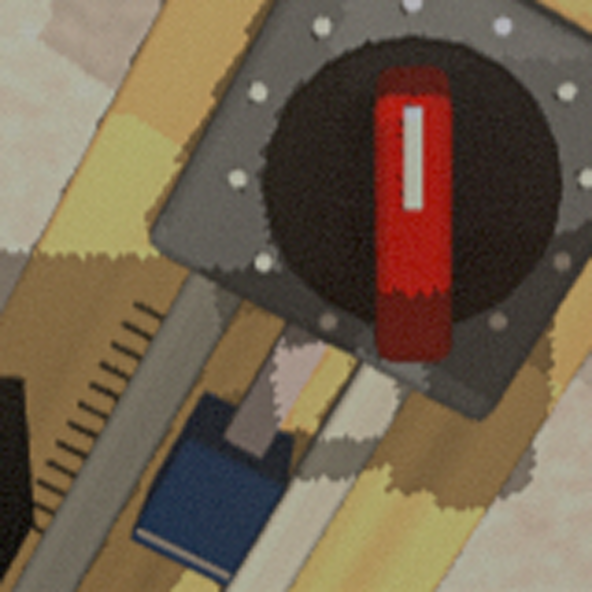

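Run:
```python
from h import *
w=back('wrist',[(271.6,174.9),(292,174.9),(271.6,247.8),(292,247.8)],0.094);print(w.round(4),w.mean(0),np.linalg.norm(w[0]-w[1]),np.linalg.norm(w[0]-w[2]))
f=lambda l:np.array(l)/3.7+[170,150]
s=back('wrist',f([(134,530),(225,580)]),0.042);print('stop top front edge',s.round(4),np.linalg.norm(s[0]-s[1]),s.mean(0))
d=s[1]-s[0];print(np.degrees(np.arctan2(d[1],d[0])))
m=w.mean(0); go([m[0],m[1],0.07],np.radians(125.4))
```

```text
[[0.5358 0.1906 0.094 ]
 [0.5463 0.198  0.094 ]
 [0.5641 0.1501 0.094 ]
 [0.5752 0.158  0.094 ]] [0.55532844 0.17419295 0.094     ] 0.012932936440666476 0.04934384656632299
stop top front edge [[0.5531 0.0671 0.042 ]
 [0.5772 0.0684 0.042 ]] 0.024076821252724603 [0.56515964 0.06775861 0.042     ]
3.233428731974555
t 3.0 pos [0.5549 0.1727 0.1817] rpy [3.1404e+00 8.0000e-04 2.1890e+00] F [-0.7  0.8  0.2] gap 0.0878
shift [0.0011 0.001  0.1117] turn 0.0003 j6 -0.52
```

Call:
{"op": "servo_tool", "data": {
  "commands": [
    [0.05,0.001,0.001,0.05,0.0],
    [0.05,0.001,0.001,0.09,0.0],
    [0.05,0.001,0.001,0.11,0.0],
    [0.05,0.001,0.001,0.11,0.0],
    [0.0,0.001,0.001,0.11,0.0],
    [0.0,0.001,0.001,0.11,0.0],
    [0.0,0.001,0.001,0.11,0.0],
    [0.0,0.001,0.001,0.11,0.0],
    [0.0,0.001,0.001,0.11,0.0]
  ],
  "squeeze": 20
}}

```text
time: 3.9
ee_pos: [0.5553, 0.1755, 0.0715]
eef_rot: [3.14, 0.001, 2.191]
wrist_force: [-0.4, 0.1, -0.4]
finger_gap: 0.018
```

Run:
```python
from h import *
go([.5553,.1742,.07],2.189); print(bot.get_obs()['ft_torque'])
```

```text
t 3.9 pos [0.5553 0.1755 0.0715] rpy [3.1404e+00 7.0000e-04 2.1909e+00] F [-0.4  0.1 -0.4] gap 0.018
shift [-0.001  -0.0007  0.0015] turn 0.0019 j6 -0.518
[ 0.00202665 -0.1345645  -0.01716992]
```

Call:
{"op": "servo_tool", "data": {
  "commands": [
    [0.0,0.0,0.0,0.0,0.0],
    [0.0,0.0,0.0,0.0,0.0],
    [0.0,0.0,0.0,0.0,0.0]
  ]
}}

```text
time: 4.2
ee_pos: [0.5541, 0.1747, 0.0713]
eef_rot: [-3.139, 0.0, 2.191]
wrist_force: [-5.5, -4.0, 6.6]
finger_gap: 0.014
```

Call:
{"op": "servo_tool", "data": {
  "commands": [
    [0.0,0.0,-0.0007,0.0,0.0],
    [0.0,0.0,-0.0007,0.0,0.0]
  ]
}}

```text
time: 4.4
ee_pos: [0.5541, 0.1747, 0.0714]
eef_rot: [-3.141, 0.0, 2.191]
wrist_force: [-3.7, -3.1, 6.2]
finger_gap: 0.0142
```

Call:
{"op": "servo_tool", "data": {
  "commands": [
    [0.0,0.0,-0.001,0.0,0.14],
    [0.0,0.0,-0.001,0.0,0.28],
    [0.0,0.0,-0.001,0.0,0.42],
    [0.0,0.0,-0.001,0.0,0.56],
    [0.0,0.0,-0.001,0.0,0.7],
    [0.0,0.0,-0.001,0.0,0.84],
    [0.0,0.0,-0.001,0.0,0.98],
    [0.0,0.0,-0.001,0.0,1.12],
    [0.0,0.0,-0.001,0.0,1.26],
    [0.0,0.0,-0.001,0.0,1.4],
    [0.0,0.0,-0.001,0.0,1.54],
    [0.0,0.0,-0.001,0.0,1.68],
    [0.0,0.0,-0.001,0.0,1.82],
    [0.0,0.0,-0.001,0.0,1.96],
    [0.0,0.0,-0.001,0.0,2.1],
    [0.0,0.0,-0.001,0.0,2.1],
    [0.0,0.0,-0.001,0.0,2.1]
  ]
}}

```text
time: 6.1
ee_pos: [0.5557, 0.1738, 0.0714]
eef_rot: [3.141, -0.005, 0.09]
wrist_force: [6.3, -1.9, -2.6]
finger_gap: 0.0136
```

Run:
```python
from h import *
go([.5553,.1742,.07],2.189-2.094); print(bot.get_obs()['ft_torque'])
save('top','t2.png');save('side','s3.png')
T=cv2.imread('pics/t2.png');cv2.imwrite('pics/t2c.png',cv2.resize(T[180:260,200:360],None,fx=5,fy=5,interpolation=cv2.INTER_CUBIC))
```

```text
t 6.1 pos [0.5557 0.1738 0.0714] rpy [ 3.1406 -0.0048  0.0904] F [ 6.3 -1.9 -2.6] gap 0.0136
shift [-0.0004 -0.0004  0.0014] turn -0.0046 j6 1.581
[-0.35534811 -0.90651937  0.02959321]
```

View pics/s3.png

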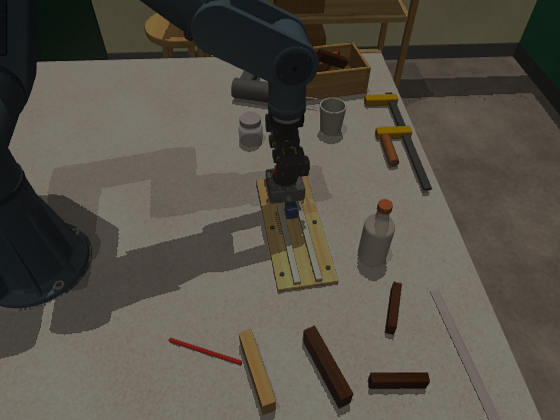

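Call:
{"op": "servo_tool", "data": {
  "commands": [
    [0.05,0.0,0.0,0.0,0.0],
    [0.05,0.0,0.0,0.0,0.0],
    [0.05,0.0,0.0,0.0,0.0],
    [0.05,0.0,0.0,-0.05,0.0],
    [0.05,0.0,0.0,-0.1,0.0],
    [0.088,0.0,0.0,-0.12,0.0],
    [0.088,0.0,0.0,-0.12,0.0]
  ]
}}

```text
time: 6.9
ee_pos: [0.5558, 0.1749, 0.1951]
eef_rot: [-3.141, -0.008, 0.091]
wrist_force: [-0.1, 0.2, -0.1]
finger_gap: 0.0639
```

Run:
```python
from h import *
go([.5553,.1742,.19],0.09)
i=vision.camera_info('wrist'); import pickle; pickle.dump(i,open('w2.pkl','wb')); save('wrist','w2.png'); print(spot_point('wrist','stop_face')); save('side','s4.png'); print(spot_point('side','stop_face'))
```

```text
t 6.9 pos [0.5558 0.1749 0.1951] rpy [-3.1414 -0.0077  0.0912] F [-0.1  0.2 -0.1] gap 0.0639
shift [-0.0006  0.0007  0.0051] turn 0.0012 j6 1.581
[{'centre': [0.5626, 0.0785, 0.0116], 'confidence': 0.57}, {'centre': [0.4755, 0.3894, -0.0002], 'confidence': 0.19}]
[{'centre': [0.5633, 0.0767, 0.0093], 'confidence': 0.65}, {'centre': [0.5759, -0.0114, 0.0114], 'confidence': 0.46}]
```

View pics/w2.png

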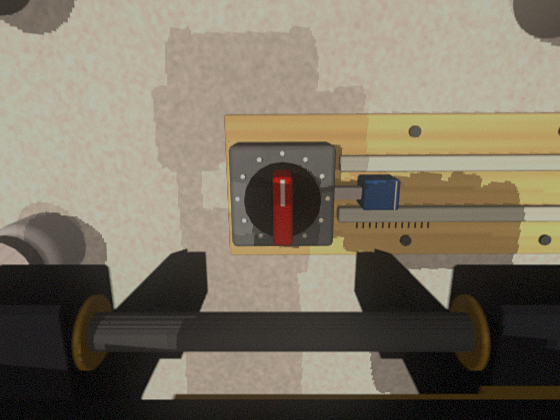

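Run:
```python
from h import *
W=cv2.imread('pics/w2.png');cv2.imwrite('pics/w2c.png',cv2.resize(W[140:240,330:480],None,fx=5,fy=5,interpolation=cv2.INTER_CUBIC))
```

```text
(no output)
```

View pics/w2c.png

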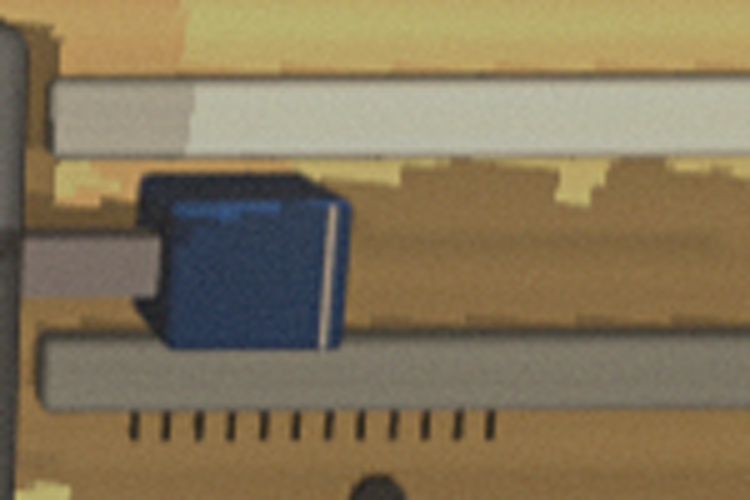

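Run:
```python
from h import *
import pickle; i=pickle.load(open('w2.pkl','rb'))
f=lambda l:np.array(l)/5+[330,140]
b=lambda l,z:back('wrist',f(l),z,i)
for n,l in (('upper outer',[(100,81),(740,76)]),('upper inner',[(100,157),(740,155)]),('lower inner',[(100,336),(740,330)]),('lower outer',[(100,410),(740,407)])):
    p=b(l,0.022); d=p[0]-p[1]; yd=np.array([-.0924,.9957]); xd=np.array([.9957,.0924])
    print(n,p.round(4).tolist(),'ang',np.degrees(np.arctan2(d[1],d[0])).round(2),'cross',p[:,:2]@xd)
s=b([(351,200),(342,348)],0.042);print('stop',s.round(4).tolist(),s.mean(0),s[:,:2]@xd,s[:,:2]@yd)
print('dial',np.array([.5553,.1742])@xd,np.array([.5553,.1742])@yd)
# rail top face
T=cv2.imread('pics/t2.png');S=cv2.imread('pics/s4.png')
f2=lambda l:np.array(l)/4+[340,130]
r=back('top',f2([(217,335),(436,254),(447,290),(232,373)]),0.045);print('rail top-cam',r.round(4).tolist(),r.mean(0))
f3=lambda l:np.array(l)/5+[220,300]
r2=back('side',f3([(420,152),(474,128),(664,466),(608,500)]),0.045);print('rail side',r2.round(4).tolist(),r2.mean(0))
for q in(r,r2):
  print([np.linalg.norm(q[k]-q[(k+1)%4]).round(4) for k in range(4)])
d=r[1]+r[2]-r[0]-r[3];print(np.degrees(np.arctan2(d[1],d[0]))); d=r2[2]+r2[3]-r2[0]-r2[1];print(np.degrees(np.arctan2(d[1],d[0])))
go([.593,-.283,.19],0.09)
```

```text
upper outer [[0.5899, 0.1183, 0.022], [0.6006, 0.0094, 0.022]] ang 95.62 cross [0.59831523 0.59892614]
upper inner [[0.5769, 0.1165, 0.022], [0.5873, 0.0064, 0.022]] ang 95.36 cross [0.58521036 0.58531584]
lower inner [[0.5452, 0.112, 0.022], [0.5565, -0.0007, 0.022]] ang 95.73 cross [0.55321876 0.55407174]
lower outer [[0.5316, 0.1101, 0.022], [0.5425, -0.0039, 0.022]] ang 95.46 cross [0.53950929 0.5398236 ]
stop [[0.5765, 0.0788, 0.042], [0.5517, 0.0759, 0.042]] [0.56408066 0.07735247 0.042     ] [0.58129413 0.55631083] [0.02515587 0.02464174]
dial 0.56900829 0.12214122000000001
rail top-cam [[0.5738, -0.2099, 0.045], [0.6243, -0.3438, 0.045], [0.6022, -0.3495, 0.045], [0.5508, -0.2182, 0.045]] [ 0.58777678 -0.28034147  0.045     ]
rail side [[0.5574, -0.2229, 0.045], [0.5785, -0.2148, 0.045], [0.6266, -0.3432, 0.045], [0.6059, -0.3528, 0.045]] [ 0.59211819 -0.28342679  0.045     ]
[np.float64(0.1432), np.float64(0.0229), np.float64(0.141), np.float64(0.0245)]
[np.float64(0.0227), np.float64(0.1371), np.float64(0.0228), np.float64(0.1387)]
-68.96701340880534
-69.49976829247616
t 7.1 pos [0.5521 0.1743 0.1886] rpy [-3.1416  0.0035  0.0909] F [ 0.7 -0.5  0.9] gap 0.0798
shift [-0.0008  0.4592 -0.0014] turn 0.0009 j6 1.581
```

Call:
{"op": "servo_tool", "data": {
  "commands": [
    [0.07,-0.002,0.459,-0.02,-1.84],
    [0.07,-0.002,0.459,-0.02,-1.84],
    [0.07,-0.002,0.459,-0.02,-1.84],
    [0.07,-0.002,0.459,-0.02,-1.84],
    [0.07,-0.002,0.459,-0.02,-1.84],
    [0.07,-0.002,0.459,-0.02,-1.84],
    [0.07,-0.002,0.459,-0.02,-1.84],
    [0.07,-0.002,0.459,-0.02,-1.84],
    [0.07,-0.002,0.459,-0.02,-1.84],
    [0.07,-0.002,0.459,-0.02,-1.84],
    [0.07,-0.002,0.459,0.0,-1.84],
    [0.07,-0.002,0.459,0.0,-1.84],
    [0.07,-0.002,0.459,0.0,-1.84],
    [0.07,-0.002,0.459,0.0,-1.84],
    [0.07,-0.002,0.459,0.0,-1.84],
    [0.07,-0.002,0.459,0.0,-1.84]
  ]
}}

```text
time: 8.7
ee_pos: [0.5929, -0.2826, 0.19]
eef_rot: [-3.141, -0.001, 1.929]
wrist_force: [0.7, -0.2, -0.1]
finger_gap: 0.07
```

Run:
```python
from h import *
import pickle
go([.590,-.282,.02],1.934)
i=vision.camera_info('wrist'); pickle.dump(i,open('w3.pkl','wb')); save('wrist','w3.png'); print(i['eye'],spot_point('wrist','rail')[:3]); go([.590,-.282,.02],1.934)
```

```text
t 8.7 pos [ 0.5929 -0.2826  0.19  ] rpy [-3.1409e+00 -9.0000e-04  1.9289e+00] F [ 0.7 -0.2 -0.1] gap 0.07
shift [ 0.0014 -0.0024  0.17  ] turn -0.0051 j6 -0.983
[ 0.56997537 -0.21939913  0.3355109 ] [{'centre': [0.5925, -0.2812, -0.002], 'confidence': 0.96}, {'centre': [0.7463, -0.1725, -0.0065], 'confidence': 0.82}, {'centre': [0.7143, -0.3203, 0.0017], 'confidence': 0.63}]
t 8.8 pos [ 0.5931 -0.2827  0.1905] rpy [-3.1415e+00 -2.0000e-04  1.9297e+00] F [ 0.  -0.2  0.5] gap 0.0705
shift [ 0.0017 -0.0026  0.1705] turn -0.0043 j6 -0.984
```

View pics/w3.png

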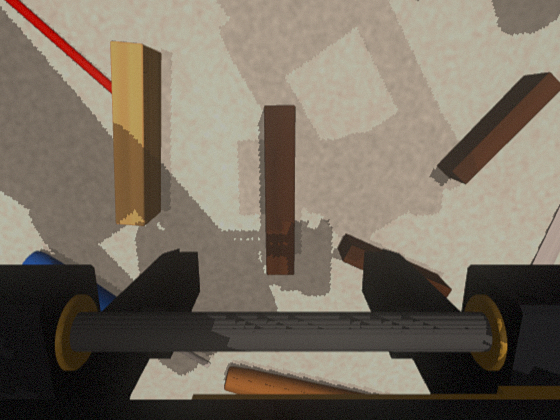

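Run:
```python
from h import *
W=cv2.imread('pics/w3.png');cv2.imwrite('pics/w3c.png',cv2.resize(W[95:285,230:330],None,fx=3,fy=3,interpolation=cv2.INTER_CUBIC))
```

```text
(no output)
```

View pics/w3c.png

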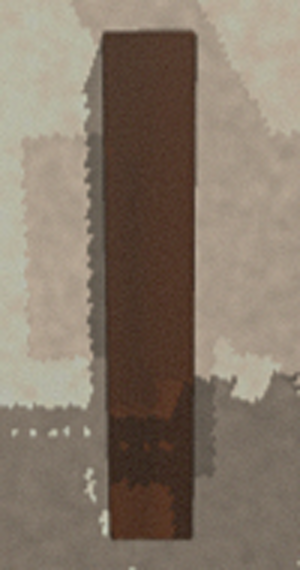

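Run:
```python
from h import *
import pickle; i=pickle.load(open('w3.pkl','rb'))
r=back('wrist',np.array([(102,32),(197,32),(192,538),(109,538)])/3+[230,95],0.045,i); print(r.round(4).tolist(),r.mean(0),[np.linalg.norm(r[k]-r[(k+1)%4]).round(4) for k in range(4)])
d=r[0]+r[1]-r[2]-r[3];a=np.arctan2(d[1],d[0]);print(np.degrees(a))
m=r.mean(0);go([m[0],m[1],0.02],a)
```

```text
[[0.5575, -0.2227, 0.045], [0.5798, -0.2144, 0.045], [0.6282, -0.3438, 0.045], [0.6062, -0.3521, 0.045]] [ 0.59292113 -0.28325987  0.045     ] [np.float64(0.0238), np.float64(0.1382), np.float64(0.0235), np.float64(0.1382)]
110.55230473732416
t 8.8 pos [ 0.5931 -0.2827  0.1905] rpy [-3.1415e+00 -2.0000e-04  1.9297e+00] F [ 0.  -0.2  0.5] gap 0.0705
shift [-0.0005 -0.0003  0.1705] turn 0.0002 j6 -0.984
```

Call:
{"op": "servo_tool", "data": {
  "commands": [
    [0.06,0.0,0.0,0.05,0.0],
    [0.06,0.0,0.0,0.1,0.0],
    [0.06,0.0,0.0,0.14,0.0],
    [0.06,0.0,0.0,0.165,0.0],
    [0.06,0.0,0.0,0.172,0.0],
    [0.02,0.0,0.0,0.172,0.0],
    [0.02,0.0,0.0,0.172,0.0],
    [0.015,0.0,0.0,0.172,0.0],
    [0.015,0.0,0.0,0.172,0.0],
    [0.015,0.0,0.0,0.172,0.0],
    [0.015,0.0,0.0,0.172,0.0]
  ],
  "squeeze": 25
}}

```text
time: 9.9
ee_pos: [0.5938, -0.2834, 0.0201]
eef_rot: [3.141, 0.002, 1.931]
wrist_force: [-1.8, 0.2, 7.0]
finger_gap: 0.0237
```

Run:
```python
from h import *
go([.5929,-.2833,.12],1.93)
```

```text
t 9.9 pos [ 0.5938 -0.2834  0.0201] rpy [3.1406e+00 1.6000e-03 1.9308e+00] F [-1.8  0.2  7. ] gap 0.0237
shift [ 0.0002 -0.0007 -0.0999] turn 0.0008 j6 -0.985
```

Call:
{"op": "servo_tool", "data": {
  "commands": [
    [0.015,0.0,0.0,-0.02,0.0],
    [0.015,0.0,0.0,-0.06,0.0],
    [0.015,0.0,0.0,-0.1,0.0],
    [0.015,0.0,0.0,-0.1,0.0]
  ]
}}

```text
time: 10.3
ee_pos: [0.5966, -0.2852, 0.1258]
eef_rot: [3.135, 0.009, 1.931]
wrist_force: [1.0, 0.4, -0.3]
finger_gap: 0.0234
```

Run:
```python
from h import *
go([.5729,-.0072,.09],1.667)
```

```text
t 10.3 pos [ 0.5966 -0.2852  0.1258] rpy [3.1353 0.0094 1.931 ] F [ 1.   0.4 -0.3] gap 0.0234
shift [0.2688 0.0756 0.0337] turn 0.264 j6 -0.985
```

Call:
{"op": "servo_tool", "data": {
  "commands": [
    [0.015,0.05,0.015,0.0,0.1],
    [0.015,0.1,0.03,0.0,0.2],
    [0.015,0.15,0.045,0.0,0.264],
    [0.015,0.2,0.06,0.0,0.264],
    [0.015,0.24,0.07,0.0,0.264],
    [0.015,0.265,0.078,0.01,0.264],
    [0.015,0.265,0.078,0.028,0.264],
    [0.015,0.265,0.078,0.028,0.264],
    [0.015,0.265,0.078,0.028,0.264],
    [0.015,0.265,0.078,0.028,0.264]
  ]
}}

```text
time: 11.3
ee_pos: [0.5732, -0.0082, 0.0912]
eef_rot: [3.141, 0.0, 1.666]
wrist_force: [-0.5, -0.5, -0.2]
finger_gap: 0.024
```

Run:
```python
from h import *
import pickle
go([.5729,-.0072,.045],1.667)
i=vision.camera_info('wrist'); pickle.dump(i,open('w4.pkl','wb')); save('wrist','w4.png'); print(i['eye'],i['attitude']);go([.5729,-.0072,.045],1.667)
```

```text
t 11.3 pos [ 0.5732 -0.0082  0.0912] rpy [3.1409e+00 3.0000e-04 1.6657e+00] F [-0.5 -0.5 -0.2] gap 0.024
shift [ 0.001  -0.0002  0.0462] turn -0.0013 j6 -0.316
[0.56738612 0.05910375 0.2366942 ] [2.87398273e+00 1.72459375e-05 9.40538357e-02]
t 11.35 pos [ 0.5733 -0.0083  0.0914] rpy [3.1405e+00 4.0000e-04 1.6655e+00] F [-0.1 -0.  -0.6] gap 0.0236
shift [ 0.0011 -0.0004  0.0464] turn -0.0015 j6 -0.316
```

View pics/w4.png

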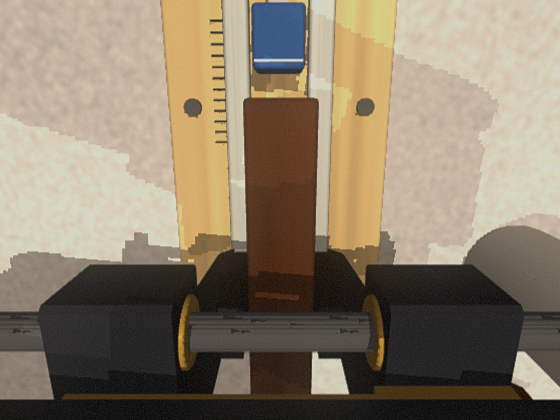

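Run:
```python
from h import *
import pickle; i=pickle.load(open('w4.pkl','rb'))
W=cv2.imread('pics/w4.png');cv2.imwrite('pics/w4c.png',cv2.resize(W[0:260,200:350],None,fx=3,fy=3)[:600])
b=lambda l,z:back('wrist',l,z,i)
r=b([(244,99),(319,99)],0.117);print('rail end',r.round(4).tolist(),r.mean(0),np.linalg.norm(r[0]-r[1]))
s=b([(253,72),(306,72)],0.042);print('stop',s.round(4).tolist(),s.mean(0),np.linalg.norm(s[0]-s[1]))
```

```text
rail end [[0.5559, 0.0604, 0.117], [0.579, 0.0625, 0.117]] [0.56744963 0.06144682 0.117     ] 0.02314917255741157
stop [[0.5523, 0.0743, 0.042], [0.5783, 0.0768, 0.042]] [0.56530033 0.07553348 0.042     ] 0.026128055621067764
```

View pics/w4c.png

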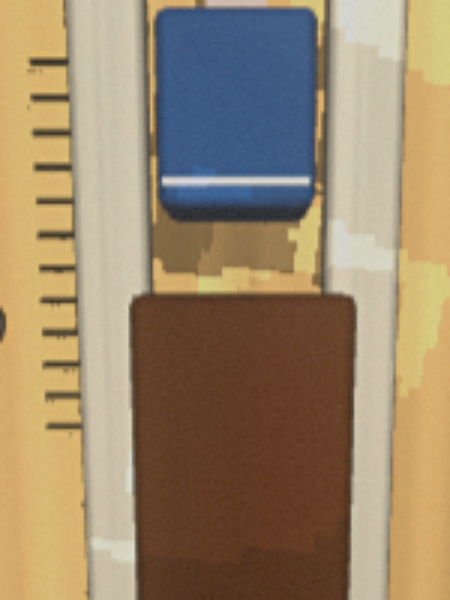

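Call:
{"op": "servo_tool", "data": {
  "commands": [
    [0.015,0.0,-0.001,0.03,0.0],
    [0.015,0.0,-0.001,0.045,0.0],
    [0.015,0.0,-0.001,0.054,0.0],
    [0.015,0.0,-0.001,0.057,0.0],
    [0.015,0.0,-0.001,0.057,0.0],
    [0.015,0.0,-0.001,0.057,0.0]
  ]
}}

```text
time: 11.95
ee_pos: [0.5724, -0.0076, 0.0345]
eef_rot: [3.14, 0.0, 1.667]
wrist_force: [0.7, 0.5, -1.0]
finger_gap: 0.0238
```

Run:
```python
from h import *
import pickle
go([.5714,.0077,.0305],1.667)
i=vision.camera_info('wrist'); pickle.dump(i,open('w5.pkl','wb')); W=save('wrist','w5.png'); go([.5714,.0077,.0305],1.667)
cv2.imwrite('pics/w5c.png',cv2.resize(W[0:200,180:380,::-1],None,fx=3,fy=3))
```

```text
t 11.95 pos [ 0.5724 -0.0076  0.0345] rpy [3.1404e+00 4.0000e-04 1.6667e+00] F [ 0.7  0.5 -1. ] gap 0.0238
shift [0.0154 0.0005 0.004 ] turn -0.0003 j6 -0.317
t 12.0 pos [ 0.5725 -0.0076  0.0346] rpy [3.1401e+00 5.0000e-04 1.6668e+00] F [-0.2 -0.2 -1.5] gap 0.0238
shift [0.0154 0.0004 0.0041] turn -0.0002 j6 -0.317
```

View pics/w5c.png

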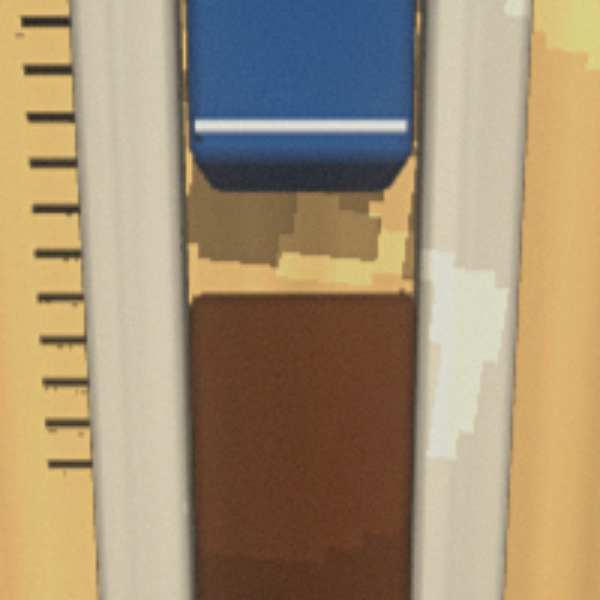

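Run:
```python
from h import *
import pickle; i=pickle.load(open('w5.pkl','rb'))
b=lambda l,z:back('wrist',l,z,i)
r=b([(244,98.3),(317.7,98.3)],0.0602);print(r.round(4).tolist(),np.linalg.norm(r[0]-r[1]),r.mean(0))
s=b([(243,48),(318,48)],0.042);print(s.round(4).tolist(),np.linalg.norm(s[0]-s[1]),s.mean(0))
s=b([(250,63),(310,63)],0.012);print('bottom',s.round(4).tolist(),np.linalg.norm(s[0]-s[1]),s.mean(0))
```

```text
[[0.555, 0.0611, 0.0602], [0.5777, 0.0633, 0.0602]] 0.02274548856608738 [0.56636153 0.06217481 0.0602    ]
[[0.5518, 0.0778, 0.042], [0.5775, 0.0803, 0.042]] 0.02578080086546529 [0.56464927 0.07905013 0.042     ]
bottom [[0.552, 0.0762, 0.012], [0.5772, 0.0786, 0.012]] 0.025360983829268435 [0.56460243 0.07739852 0.012     ]
```

Call:
{"op": "servo_tool", "data": {
  "commands": [
    [0.015,0.005,0.0,0.0,0.0],
    [0.015,0.009,0.0,0.0,0.0],
    [0.015,0.012,0.0,0.0,0.0],
    [0.015,0.013,0.0,0.0,0.0],
    [0.015,0.013,0.0,0.0,0.0]
  ]
}}

```text
time: 12.5
ee_pos: [0.5705, 0.0058, 0.0338]
eef_rot: [3.142, 0.0, 1.667]
wrist_force: [0.1, -0.0, -0.6]
finger_gap: 0.0236
```

Call:
{"op": "servo_tool", "data": {
  "commands": [
    [0.015,0.0,0.0,0.0015,0.0],
    [0.015,0.0,0.0,0.002,0.0],
    [0.015,0.0,0.0,0.002,0.0]
  ]
}}

```text
time: 12.8
ee_pos: [0.5707, 0.0054, 0.0321]
eef_rot: [3.141, -0.0, 1.667]
wrist_force: [-1.9, 1.0, 3.7]
finger_gap: 0.0234
```

Run:
```python
from h import *
go([.5714,.0077,.0305],1.667)
W=save('wrist','w6.png'); go([.5714,.0077,.0305],1.667)
cv2.imwrite('pics/w6c.png',cv2.resize(W[0:200,180:380,::-1],None,fx=3,fy=3))
```

```text
t 12.8 pos [0.5707 0.0054 0.0321] rpy [ 3.1413 -0.      1.6667] F [-1.9  1.   3.7] gap 0.0234
shift [0.0022 0.0009 0.0016] turn -0.0003 j6 -0.294
t 12.85 pos [0.5707 0.0054 0.0321] rpy [ 3.1413e+00 -1.0000e-04  1.6667e+00] F [-1.7  0.7  5.1] gap 0.0241
shift [0.0022 0.0009 0.0016] turn -0.0003 j6 -0.294
```

View pics/w6c.png

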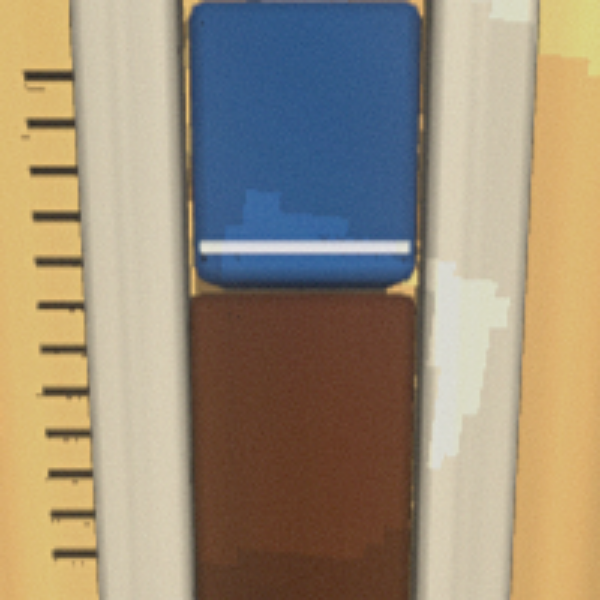

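Call:
{"op": "servo_tool", "data": {
  "commands": [
    [0.015,0.001,0.0,-0.0005,0.0],
    [0.015,0.001,0.0,-0.0005,0.0],
    [0.015,0.0015,0.0,-0.0005,0.0],
    [0.015,0.0015,0.0,-0.0005,0.0]
  ]
}}

```text
time: 13.25
ee_pos: [0.5704, 0.0068, 0.0321]
eef_rot: [3.142, 0.0, 1.667]
wrist_force: [0.9, -0.8, 0.1]
finger_gap: 0.0237
```

Call:
{"op": "servo_tool", "data": {
  "commands": [
    [0.015,0.0005,0.0,0.0,0.0],
    [0.015,0.0005,0.0,0.0,0.0]
  ]
}}

```text
time: 13.45
ee_pos: [0.5704, 0.0069, 0.0322]
eef_rot: [3.142, 0.001, 1.667]
wrist_force: [0.6, -2.7, 0.1]
finger_gap: 0.0238
```

Call:
{"op": "servo_tool", "data": {
  "commands": [
    [0.015,0.0005,0.0,0.0,0.0],
    [0.015,0.0005,0.0,0.0,0.0]
  ]
}}

```text
time: 13.65
ee_pos: [0.5704, 0.0069, 0.0323]
eef_rot: [3.141, 0.001, 1.667]
wrist_force: [-0.1, -6.9, -0.4]
finger_gap: 0.0241
```

Call:
{"op": "servo_tool", "data": {
  "commands": [
    [0.015,-0.0008,0.0,0.0,0.0],
    [0.015,-0.0008,0.0,0.0005,0.0],
    [0.015,-0.0008,0.0,0.0008,0.0],
    [0.015,-0.0008,0.0,0.0008,0.0]
  ]
}}

```text
time: 14.05
ee_pos: [0.5704, 0.0068, 0.0321]
eef_rot: [-3.142, 0.001, 1.667]
wrist_force: [-3.1, -4.4, 6.7]
finger_gap: 0.024
```

Call:
{"op": "servo_tool", "data": {
  "commands": [
    [0.03,0.0,0.0,0.0,0.0],
    [0.04,0.0,0.0,0.0,0.0],
    [0.05,0.0,0.0,0.0,0.0],
    [0.05,0.0,0.0,0.0,0.0],
    [0.05,0.0,0.0,0.0,0.0],
    [0.05,0.0,0.0,-0.01,0.0],
    [0.05,0.0,0.0,-0.03,0.0],
    [0.05,0.0,0.0,-0.08,0.0],
    [0.05,0.0,0.0,-0.12,0.0],
    [0.05,0.0,0.0,-0.14,0.0],
    [0.05,0.0,0.0,-0.14,0.0]
  ]
}}

```text
time: 15.15
ee_pos: [0.5729, 0.0068, 0.1762]
eef_rot: [3.134, 0.002, 1.667]
wrist_force: [0.1, 0.8, -0.5]
finger_gap: 0.0499
```

Run:
```python
from h import *
import pickle
go([.5714,.0077,.0305],1.667)
i=vision.camera_info('wrist'); pickle.dump(i,open('w7.pkl','wb')); save('wrist','w7.png'); print(spot_point('wrist','rail')[:2]);print(spot_point('wrist','stop_face')[:2])
T=save('top','t7.png'); print(spot_point('top','stop_face')[:1]);S=save('side','s7.png'); print(spot_point('side','stop_face')[:1])
go([.5714,.0077,.0305],1.667)
```

```text
t 15.15 pos [0.5729 0.0068 0.1762] rpy [3.1337e+00 2.2000e-03 1.6669e+00] F [ 0.1  0.8 -0.5] gap 0.0499
shift [ 0.0014 -0.0026  0.1457] turn -0.0001 j6 -0.291
[{'centre': [0.5727, 0.0057, 0.0139], 'confidence': 0.8}]
[{'centre': [0.5606, 0.0773, 0.0099], 'confidence': 0.6}]
[{'centre': [0.5604, 0.0797, 0.0142], 'confidence': 0.62}]
[{'centre': [0.5627, 0.0783, 0.0149], 'confidence': 0.62}]
t 15.5 pos [0.5694 0.0073 0.1698] rpy [-3.1388e+00 -9.0000e-04  1.6668e+00] F [-0.7  0.2  0.1] gap 0.0499
shift [1.000e-04 2.400e-03 1.393e-01] turn -0.0002 j6 -0.292
```

View pics/w7.png

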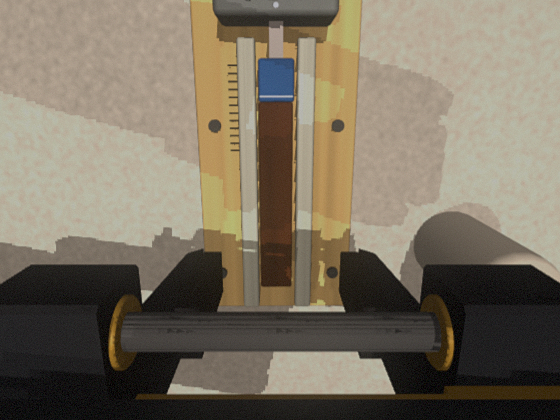

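View pics/s7.png

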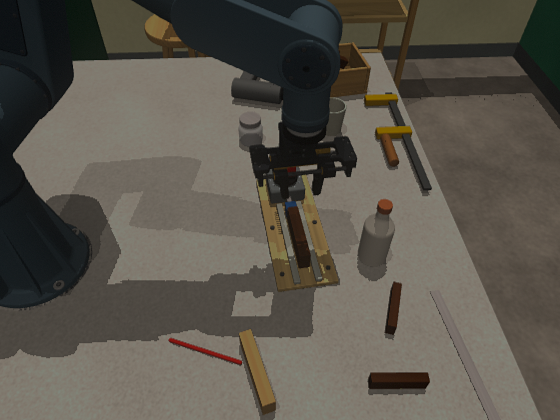

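Call:
{"op": "servo_tool", "data": {
  "commands": [
    [0.05,0.04,0.0,-0.02,0.0],
    [0.05,0.08,0.0,-0.04,0.0],
    [0.05,0.1,0.0,-0.04,0.0],
    [0.05,0.1,0.0,-0.04,0.0],
    [0.05,0.1,0.0,-0.04,0.0]
  ]
}}

```text
time: 16.0
ee_pos: [0.5602, 0.1067, 0.2104]
eef_rot: [-3.14, 0.0, 1.668]
wrist_force: [-0.4, -0.8, 0.4]
finger_gap: 0.0502
```

Run:
```python
from h import *
W=save('wrist','w8.png');cv2.imwrite('pics/w8c.png',cv2.resize(W[60:260,170:380,::-1],None,fx=3,fy=3))
```

```text
(no output)
```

View pics/w8c.png

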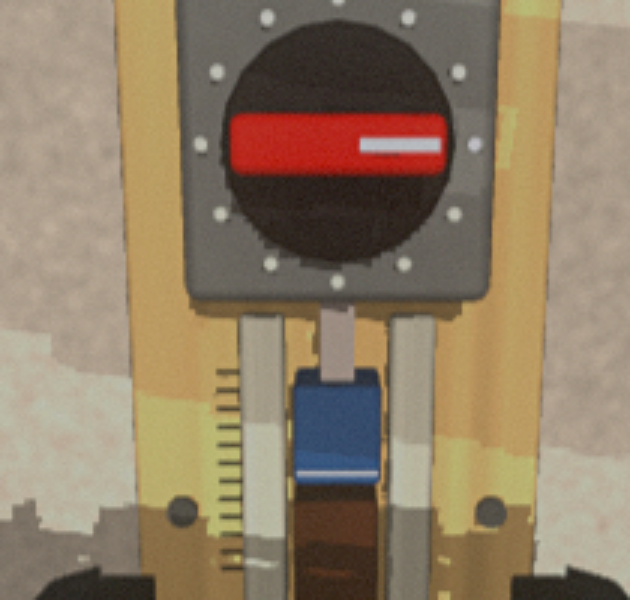

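Run:
```python
from h import *
bot.hand_in(); print(bot.get_obs()['time'])
```

```text
the job is handed in; nothing more can be done
the job is handed in; nothing more can be done
```

I turned the dial four clicks clockwise, laid the dark rail on its narrow edge in the channel against the blue stop, let go and handed in at about 16 s. The hand-in reports no verdict.

- **Dial:** The white mark went from 125.6° to about 5.6°, which is exactly 120°. It still stood there in the last picture, after the rail was released.
- **Stop travel:** The trained network put the stop at y 0.064 m before the turn and about 0.078 m after it, roughly 13 mm. My own pixel estimate gave only about 10 mm. Both are within measuring error, and the dial's position settles it at four clicks (12 mm).
- **Rail:** I chose the largest of the three dark pieces. It touched the stop with about 7 N, under the 15 N that would skip a click. I then pulled back (about 4 N was still showing), lowered it to the floor and opened the fingers. The last pictures show it upright, straight in the channel and touching the stop. I did not measure that final gap.
- **Bystanders:** The spare rail, glue bottle, screw jar and pencil look unmoved in the final side view. The gripper was clear of everything when I handed in.

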